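# Set the handled mugs on their matching table mats

## Task

Lay the table for coffee: put each of the three mugs with handles on the middle of the round straw mat that matches its size - the large mug on the largest mat, the medium mug on the middle-sized mat, the small mug on the smallest mat. Set each one down upright and gently, without dropping it, and leave the two beakers without handles and the jar where they stand.

Things in the scene. Friction and masses are not known exactly. Their poses are not given: they have to be found in the camera images.
- large_mug_mid (a point): large mug: teal ceramic, square loop handle, 64 mm in diameter (straight-sided, narrower in the lowest fifth), 68 mm tall, open, wall 4 mm, about 280 g, loose, upright. The point is on the body's axis, half-way up, 34 mm above the foot. z points up out of the mouth; the handle sticks out along +y to 60 mm from the axis, 10 mm thick; the +x and -x sides are free to grip (20 to 27 mm below the rim is best).
- medium_mug_mid (a point): medium-sized mug: teal ceramic, square loop handle, 54 mm in diameter (straight-sided, narrower in the lowest fifth), 58 mm tall, open, wall 4 mm, about 190 g, loose, upright. The point is on the body's axis, half-way up, 29 mm above the foot. z points up out of the mouth; the handle sticks out along +y to 52 mm from the axis, 10 mm thick; the +x and -x sides are free to grip (20 to 27 mm below the rim is best).
- small_mug_mid (a point): small mug: teal ceramic, square loop handle, 44 mm in diameter (straight-sided, narrower in the lowest fifth), 46 mm tall, open, wall 4 mm, about 110 g, loose, upright. The point is on the body's axis, half-way up, 23 mm above the foot. z points up out of the mouth; the handle sticks out along +y to 43 mm from the axis, 10 mm thick; the +x and -x sides are free to grip (20 to 27 mm below the rim is best).
- large_mat_top (a point): the largest of the three round plaited straw table mats: 146 mm in diameter, 8 mm thick, flat, fixed to the table. This point is the centre of its upper face; z up.
- medium_mat_top (a point): the middle-sized of the three round plaited straw table mats: 118 mm in diameter, 8 mm thick, flat, fixed to the table. This point is the centre of its upper face; z up.
- small_mat_top (a point): the smallest of the three round plaited straw table mats: 90 mm in diameter, 8 mm thick, flat, fixed to the table. This point is the centre of its upper face; z up.
- tall_beaker_mid (a point): a beaker of the same teal ceramic but without a handle, 60 mm in diameter, 64 mm tall, loose, to be left alone. This point is its centre, half-way up.
- short_beaker_mid (a point): a smaller teal beaker without a handle, 48 mm in diameter, 52 mm tall, loose, to be left alone. This point is its centre, half-way up.
- jar_mid (a point): an amber glass jar with a wooden lid, 68 mm in diameter, 85 mm tall, loose, to be left alone. This point is its centre, half-way up.
There are look-alikes about, which are no part of the job. What is shaped like the part that bears large_mat_top but pink is not meant. Leave any blue or red look-alike of the part that bears large_mug_mid alone.

How it is judged:
By the outcome, as a careful person would: the job done as asked, in the order asked, and still so for the second after the job is handed in, with the robot touching nothing.
It also fails if it takes over 90 s, if anything falls off the work surface, if the arm or the gripper's body presses on something with over 40 N, if the wrist force passes 120 N, or if a joint passes its speed limit or range.

## Robot

A 6-joint arm with a two-finger parallel gripper is mounted at the origin on the work surface. World frame = base frame: x ahead of the robot, y to its left, z up, the work surface at z = 0. Lengths are in m, angles in degrees, forces in N, time in s.
With the tool pointing down it reaches from about 0.3 to 0.75 m from the base axis. Payload 8.5 kg.
Tool frame: the origin (TCP) lies midway between the tips of the shut fingers; the grasp point (between the pads) lies env.hold_point_z behind it (env.hold_point_z is the distance from the TCP to the grasp point, in m); z points along the fingers, y is the line along which they close (so a half turn about z gives the same grasp; the last joint's range is limited). The gripper opens to 88 mm and grips with 3 to 60 N. Pads are 18 mm wide; open, the fingers measure 123 mm over their backs; the gripper's body (75 mm by 187 mm) begins 45 mm behind the grasp point.
Start: joints at [-87.68, 21.807, 74.336, -0, 83.858, -12.336], TCP at [0.139, -0.532, 0.239] pointing down, gripper open.
Joint ranges: [-178.18, 178.18], [-50.72, 133.34], [12.68, 142.11], [-81.47, 261.47], [9.98, 163.14], [-165.26, 165.26]. Speed limits (degrees/s): [136.94, 136.94, 180, 180, 180, 180].

## Interface

Orientations are given as a 3x3 rotation matrix whose columns are the frame's x, y, z axes.
In Python, from cell import monitor, imaging, env gives the robot as it stands.
- The arm moves only by the tool send_rows, never from a script. Its argument "increments" is a list of rows, each an object with "slide": the shift along the tool's x, y, z in cm, a list of three; "yaw": the turn about the tool's z in rad; "jaw": the closure, from 0 (fully open) to 1 (shut). A call has 1 to 8 rows; each row is the pose to reach, as a shift and turn from the pose commanded when the call began, along the tool's axes at that moment; what a row does not reach only later rows make up. A row lasts 1/12 s, in which the tool goes at most 41.7 mm and 7.16 degrees, less where a joint would pass 70% of its speed; a pose out of reach is approached as far as the arm can. A call with a gripper value outside its range is refused whole. The fingers move at their own pace and stop on an object; the grip force is fixed at half the most. Time passes only in rows, so rows that repeat a pose let the fingers close. It gives the time, the measured TCP pose, the force, the opening and the grip force at its end, in the units of the state.
- monitor.get_obs(): the state, without advancing time (a new reading comes with each control period).
- imaging.camera(name): name is "scene" or "top"; returns a dict with "image" (384x512x3 uint8, red, green, blue), "mtx" (3x3 intrinsics, pixels), "k1" (the pictures are not rectified: a ray, as slopes to the right and down, at radius r is drawn at 1 + k1 r^2 times it, then the intrinsics apply), "origin" and "attitude" of the camera in the world. Camera axes: x right, y down, z forward; pixel columns grow to the right and rows downward; lengths in m; the calibration is good to about 2 mm. A picture is of the moment at which its call begins. There is no depth.
- env.finish_job(): hands the job in; it is judged then, once.
The state is a dict: "t": time; "joint_positions": joint angles; "joint_velocities": joint speeds; "effort": joint torques, N m; "ee_pos": TCP position; "eef_rot": TCP orientation; "force": force on the tool from outside, world axes, zero at the start; "torque": the same for the moment, N m; "gripper_width": opening from 0.0 (shut) to 1.0 (fully open); "grip_force": force on a finger pad.
Only numpy, scipy, OpenCV 4.12 (cv2) and the standard library are available. Lean on these libraries where they do the work, as an engineer would, in place of code of your own. Each camera call takes 0.05 s, during which the arm holds its last target. There are 200 camera calls.

## Working session

There is one attempt and no reset: what is moved stays moved. The work goes in short steps, Python scripts to look and compute and a tool call to move; the robot and the scene stay as the last step left them, time stands still between calls to the robot, and variables do not carry over. Pictures are saved under pics/ and viewed, at most 14 in all, crops included, and the job is handed in when it is done.

Besides the shell and the picture viewer there is one more tool, called after "Call:" by a JSON object that holds its "fn" and its "kwargs". send_rows: Moves the arm, as the interface text tells. Its arguments: {"type":"object","properties":{"increments":{"type":"array"}},"required":["increments"]}

```bash
mkdir -p pics; python3 - <<'E'
from cell import monitor, imaging, env
import cv2
o=monitor.get_obs(); print(o['t'],o['ee_pos'],o['eef_rot'],o['gripper_width'],env.hold_point_z)
for n in('top','scene'):
    c=imaging.camera(n); cv2.imwrite(f'pics/{n}0.png',c['image'][:,:,::-1]); print({k:v for k,v in c.items() if k!='image'})
E
```

```text
0.0 [ 0.1391287  -0.53182713  0.23814168] [[ 9.67465130e-01  2.53004381e-01 -6.68155895e-05]
 [ 2.53004210e-01 -9.67464094e-01  1.44794261e-03]
 [ 3.01694142e-04 -1.41773862e-03 -9.99998949e-01]] 0.9971517557854847 0.0187
{'mtx': array([[367.13512315,   0.        , 254.56388491],
       [  0.        , 367.13512315, 186.84432535],
       [  0.        ,   0.        ,   1.        ]]), 'k1': -0.06344950103689824, 'origin': array([ 0.43253559, -0.00947806,  1.09064719]), 'attitude': array([[-0.02751358, -0.99267901,  0.1176069 ],
       [-0.99947667,  0.02932073,  0.01366326],
       [-0.01701155, -0.11716943, -0.99296623]])}
{'mtx': array([[491.6423429 ,   0.        , 255.77293682],
       [  0.        , 491.6423429 , 198.66847183],
       [  0.        ,   0.        ,   1.        ]]), 'k1': -0.0292845696499051, 'origin': array([1.55806235, 0.49947471, 0.92633559]), 'attitude': array([[-0.43585675,  0.54822238, -0.71377945],
       [ 0.89996811,  0.2572912 , -0.35193558],
       [-0.00928979, -0.79577224, -0.60552476]])}
```

View pics/top0.png

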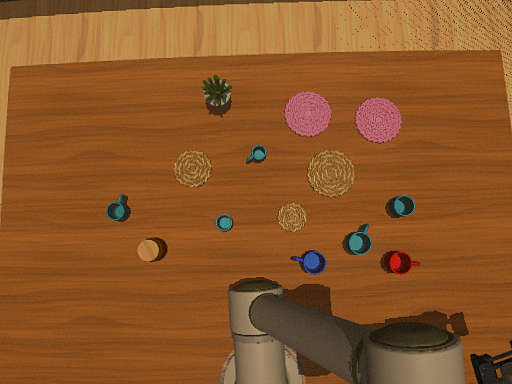

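View pics/scene0.png

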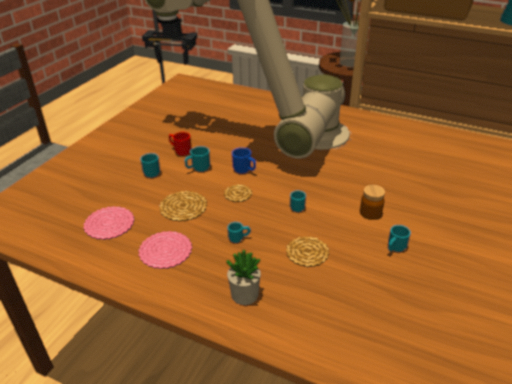

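The top view shows three mugs with handles. The large one is at (360,241) with its handle up-right, the medium at (117,210) with its handle up, and the small at (258,154) with its handle lower-left. The straw mats are at (331,173) large, (193,168) medium and (292,217) small. The beakers are at (403,206) and (225,223), and the jar is at (150,250). The scene view agrees with this.

```bash
cat > h.py <<'E'
from cell import monitor, imaging, env
import cv2, numpy as np
def ray(c,uv,z):
    m=c['mtx']; s=(np.array(uv,float)-m[:2,2])/m[0,0]; u=s.copy()
    for _ in range(8): u=s/(1+c['k1']*(u@u))
    d=c['attitude']@np.r_[u,1]; o=c['origin']; return o+d*(z-o[2])/d[2]
def blobs(c,lo,hi,amin=60):
    S=4; im=cv2.resize(c['image'],None,fx=S,fy=S,interpolation=cv2.INTER_CUBIC)
    m=cv2.inRange(cv2.cvtColor(im,cv2.COLOR_RGB2HSV),lo,hi)
    n,l,st,ce=cv2.connectedComponentsWithStats(m)
    out=[]
    for i in range(1,n):
        if st[i,4]<amin*S*S: continue
        b=cv2.copyMakeBorder((l==i).astype(np.uint8),9,9,9,9,cv2.BORDER_CONSTANT)[9:-9,9:-9]
        cn,_=cv2.findContours(b,0,2); b=cv2.drawContours(b*0,cn,-1,1,-1)
        w=2*int(np.sqrt(b.sum()/np.pi)*.55)+1
        bo=cv2.morphologyEx(b,cv2.MORPH_OPEN,cv2.getStructuringElement(2,(w,w)))
        f=lambda q:np.array([np.nonzero(q)[1].mean(),np.nonzero(q)[0].mean()])/S-0.375 if q.any() else np.zeros(2)
        r=cv2.morphologyEx(b&(1-bo),cv2.MORPH_OPEN,np.ones((5,5),np.uint8))
        out.append((f(bo),f(r),bo.sum()/S/S,r.sum()/S/S,f(b)))
    return out
TEAL=((82,80,25),(102,255,255))
STRAW=((17,60,90),(32,200,255))
E
python3 - <<'E'
from h import *
np.set_printoptions(precision=4,suppress=True)
for n in('top','scene'):
    c=imaging.camera(n); print(n)
    for b,r,A,B,f in blobs(c,*TEAL):
        g=[ray(c,b,z)[:2] for z in(.034,.029,.023)]
        hd=ray(c,r,.029)-ray(c,b,.029)
        print(b.round(1),A,B,*g,np.degrees(np.arctan2(hd[1],hd[0])).round(1),np.linalg.norm(hd[:2]).round(3))
    for b,r,A,B,f in blobs(c,*STRAW,amin=300):
        if b[1]>135 and A<3000: print('mat',b.round(1),A,ray(c,b,.008)[:2], 'd~',2*np.sqrt(A/np.pi))
E
```

```text
top
[258.5 152.1] 164.375 19.875 [ 0.6598 -0.0092] [ 0.6609 -0.0092] [ 0.6622 -0.0092] 123.2 0.032
[118.5 211.4] 98.75 66.0625 [0.4974 0.4043] [0.4977 0.4063] [0.498  0.4086] 32.1 0.016
[403.9 205.2] 336.9375 0.0 [ 0.4913 -0.4252] [ 0.4916 -0.4272] [ 0.492  -0.4296] 60.4 1.451
[223.8 222.4] 213.6875 0.0 [0.4576 0.0962] [0.4577 0.0967] [0.4579 0.0973] 44.5 1.052
[359.8 242.8] 407.0625 24.75 [ 0.3881 -0.2906] [ 0.3879 -0.2919] [ 0.3876 -0.2935] -25.3 0.046
mat [264.6 363.3] 1268.0625 [ 0.0538 -0.0093] d~ 40.18143004169628
scene
[507.5  14.3] 158.0 6.8125 [-1.7641  0.5483] [-1.7828  0.5485] [-1.8051  0.5489] -179.5 0.319
[200.  158.4] 347.875 11.4375 [ 0.3845 -0.2868] [ 0.3779 -0.2912] [ 0.37   -0.2965] -77.2 0.042
[150.2 165. ] 305.125 0.0 [ 0.489  -0.4159] [ 0.483 -0.421] [ 0.4759 -0.4271] -120.3 2.457
[297.5 200.8] 227.3125 0.0 [0.4628 0.0978] [0.4567 0.0955] [0.4493 0.0928] -114.7 2.903
[236.3 231.7] 255.375 20.625 [ 0.6641 -0.0022] [ 0.6591 -0.005 ] [ 0.6531 -0.0084] 130.5 0.031
[398.4 237.9] 400.5625 4.0 [0.5   0.407] [0.4941 0.4065] [0.487  0.4059] -11.1 0.053
mat [ 17.4 149.1] 770.875 [ 0.5751 -0.9442] d~ 31.329036596226807
mat [237.7 192.9] 331.25 [ 0.4728 -0.0986] d~ 20.53681083307539
mat [182.8 205.7] 1012.8125 [ 0.6014 -0.2195] d~ 35.9103456736646
mat [307.2 251.2] 926.4375 [0.6276 0.1937] d~ 34.344968492132615
mat [ 14.8 368. ] 1032.0625 [ 1.237  -0.2412] d~ 36.2500039674237
```

```bash
python3 - <<'E'
from h import *
c=imaging.camera('top'); im=c['image']; s=imaging.camera('scene')['image']
f=lambda I,u,v:cv2.resize(I[v-20:v+20,u-20:u+20],(260,260),interpolation=cv2.INTER_CUBIC)
t=np.vstack([np.hstack([f(im,117,208),f(im,258,154),f(im,360,241)]),np.hstack([f(s,398,238),f(s,238,231),f(s,200,159)])])
cv2.imwrite('pics/crop.png',t[:,:,::-1])
h=cv2.cvtColor(im,cv2.COLOR_RGB2HSV)
for u,v in((193,168),(331,173),(292,217)): print(np.percentile(h[v-8:v+9,u-8:u+9].reshape(-1,3),[5,50,95],axis=0).tolist())
print(h[195:200,150:152].tolist())
E
```

```text
[[15.0, 149.0, 115.0], [16.0, 172.0, 142.0], [18.0, 189.0, 184.59999999999997]]
[[15.0, 151.4, 120.0], [16.0, 167.0, 147.0], [18.0, 188.59999999999997, 183.19999999999993]]
[[15.0, 140.4, 112.4], [16.0, 162.0, 152.0], [19.0, 197.59999999999997, 190.59999999999997]]
[[[12, 183, 148], [14, 212, 135]], [[14, 210, 146], [14, 203, 146]], [[13, 204, 150], [14, 205, 149]], [[11, 184, 140], [13, 195, 137]], [[14, 218, 132], [14, 206, 134]]]
```

View pics/crop.png

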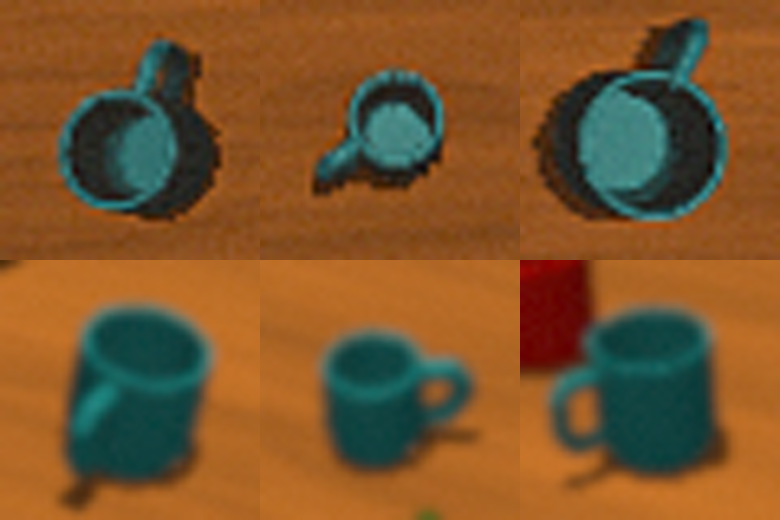

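The crops show the rim circles clearly. In the top view their centres are about (114.7,210.8) medium, (258.6,151.9) small and (359.9,242.9) large. In the scene view they are (400.2,231.3), (234.7,226.9) and (199.4,150.9).

```bash
python3 - <<'E'
from h import *
np.set_printoptions(precision=4,suppress=True)
T=imaging.camera('top');S=imaging.camera('scene')
for n,t,hd,s,z in(('L',(359.9,242.9),(180,28),(199.4,150.9),.068),('M',(114.7,210.8),(163,48),(400.2,231.3),.058),('S',(258.6,151.9),(68,172),(234.7,226.9),.046)):
    a=ray(T,t,z)[:2]; o={'L':(340,221),'M':(97,188),'S':(238,134)}[n]
    p=(np.array(hd)+.5)/6.5-.5+o
    hs=[ray(T,p,z*q)[:2]-a for q in(.5,.8)]
    print(n,a,ray(S,s,z)[:2],[(np.degrees(np.arctan2(h[1],h[0])).round(1),np.linalg.norm(h).round(3)) for h in hs])
for b,r,A,B,f in blobs(S,*TEAL): pass
h=cv2.cvtColor(T['image'],cv2.COLOR_RGB2HSV).astype(int)
h=cv2.GaussianBlur(T['image'],(7,7),0); h=cv2.cvtColor(h,cv2.COLOR_RGB2HSV)
m=cv2.inRange(h,(15,100,100),(30,188,255)); m=cv2.morphologyEx(m,2,np.ones((7,7),np.uint8)); m=cv2.morphologyEx(m,3,np.ones((9,9),np.uint8))
n,l,st,ce=cv2.connectedComponentsWithStats(m)
for i in range(1,n):
    if 400<st[i,4]<3000: print(st[i],ce[i],ray(T,ce[i],.008)[:2],ray(T,st[i,:2]+(st[i,2:4]-1)/2,.008)[:2])
E
```

```text
L [ 0.3893 -0.2818] [ 0.3904 -0.2825] [(np.float64(-34.1), np.float64(0.059)), (np.float64(-29.2), np.float64(0.056))]
M [0.4978 0.4061] [0.5    0.4079] [(np.float64(-10.2), np.float64(0.049)), (np.float64(-18.3), np.float64(0.049))]
S [ 0.6579 -0.0096] [ 0.6604 -0.0088] [(np.float64(120.2), np.float64(0.037)), (np.float64(124.0), np.float64(0.038))]
[ 174  150   37   38 1123] [192.171  168.2342] [0.6225 0.1912] [0.6217 0.1917]
[ 307  150   48   47 1797] [330.6845 173.074 ] [ 0.5954 -0.2226] [ 0.5956 -0.222 ]
[278 203  29  29 691] [291.6671 216.9146] [ 0.4686 -0.1012] [ 0.4683 -0.1021]
```

```bash
cat > go.py <<'E'
import sys; from h import *
x,y,z,th=map(float,sys.argv[1:5]); o=monitor.get_obs(); R=o['eef_rot']; p=o['ee_pos']
d=(np.array([x,y,z])-p)*100; cur=np.degrees(np.arctan2(R[1,0],R[0,0]))
print(o['t'],p.round(4),'th',cur.round(2),'slide',(R.T@d).round(2),'yaw',np.radians(-((th-cur+180)%360-180)).round(3),'F',o['force'].round(1),o['gripper_width'],o['grip_force'],'q',np.round(o['joint_positions'],1))
E
python3 go.py .39 -.282 .16 -30
```

```text
0.4 [ 0.1391 -0.5321  0.2387] th 14.65 slide [ 30.6  -17.85   7.87] yaw 0.779 F [ 0.1 -0.2  0.9] 0.9992675217297295 0.0 q [-87.7  21.8  74.3   0.   83.9 -12.3]
```

Call:
{"fn": "send_rows", "kwargs": {"increments": [{"slide": [4, -2.3, 1], "yaw": 0.1, "jaw": 0}, {"slide": [8, -4.6, 2], "yaw": 0.2, "jaw": 0}, {"slide": [12, -7, 3], "yaw": 0.3, "jaw": 0}, {"slide": [16, -9.3, 4], "yaw": 0.4, "jaw": 0}, {"slide": [19.5, -11.4, 5], "yaw": 0.5, "jaw": 0}, {"slide": [23, -13.4, 6], "yaw": 0.6, "jaw": 0}, {"slide": [26.5, -15.5, 7], "yaw": 0.7, "jaw": 0}, {"slide": [30.6, -17.85, 7.87], "yaw": 0.779, "jaw": 0}]}}

```text
t: 1.07
ee_pos: [0.3702, -0.3009, 0.1656]
eef_rot: [[0.864, -0.504, 0.0], [-0.504, -0.864, -0.0], [0.0, 0.0, -1.0]]
force: [0.1, -1.7, -0.8]
gripper_width: 1.001
grip_force: 0.0
```

```bash
python3 go.py .39 -.282 .16 -30
```

```text
1.0667 [ 0.3702 -0.3009  0.1656] th -30.28 slide [ 0.76 -2.63  0.56] yaw -0.005 F [ 0.1 -1.7 -0.8] 1.000827876407994 0.0 q [-53.4  18.8  92.5  -0.   68.8  66.9]
```

Call:
{"fn": "send_rows", "kwargs": {"increments": [{"slide": [0, 0, 0], "yaw": 0, "jaw": 0}, {"slide": [0, 0, 0], "yaw": 0, "jaw": 0}, {"slide": [0, 0, 0], "yaw": 0, "jaw": 0}, {"slide": [0, 0, 0], "yaw": 0, "jaw": 0}]}}

```text
t: 1.4
ee_pos: [0.3688, -0.3036, 0.1663]
eef_rot: [[0.866, -0.5, 0.0], [-0.5, -0.866, -0.001], [0.001, 0.001, -1.0]]
force: [-0.1, -0.3, -0.3]
gripper_width: 1.002
grip_force: 0.0
```

```bash
python3 go.py .39 -.282 .0265 -30; python3 - <<'E'
from h import *
f=lambda I,u,v:cv2.resize(I[v-50:v+50,u-60:u+60],(390,325),interpolation=cv2.INTER_CUBIC)
t=np.hstack([f(imaging.camera('top')['image'],360,235),f(imaging.camera('scene')['image'],200,150)])
cv2.imwrite('pics/c2.png',t[:,:,::-1])
E
```

```text
1.4 [ 0.3688 -0.3036  0.1663] th -30.02 slide [ 0.75 -2.94 13.98] yaw -0.0 F [-0.1 -0.3 -0.3] 1.001656603349668 0.0 q [-53.7  18.7  92.4  -0.   68.9  66.3]
```

View pics/c2.png

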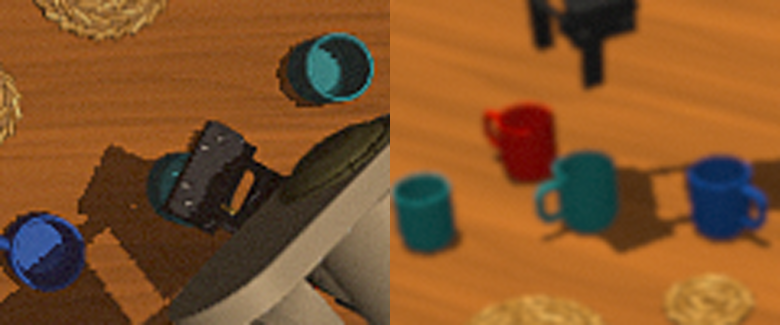

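The gripper is beside and above the teal mug, roughly as computed. It stopped about 3 cm short because the move was speed-limited. I'll correct laterally first, then descend.

Call:
{"fn": "send_rows", "kwargs": {"increments": [{"slide": [0.75, -2.94, 0], "yaw": 0, "jaw": 0}, {"slide": [0.75, -2.94, 2], "yaw": 0, "jaw": 0}, {"slide": [0.75, -2.94, 5], "yaw": 0, "jaw": 0}, {"slide": [0.75, -2.94, 8], "yaw": 0, "jaw": 0}, {"slide": [0.75, -2.94, 11], "yaw": 0, "jaw": 0}, {"slide": [0.75, -2.94, 13], "yaw": 0, "jaw": 0}, {"slide": [0.75, -2.94, 13.98], "yaw": 0, "jaw": 0}, {"slide": [0.75, -2.94, 13.98], "yaw": 0, "jaw": 0}]}}

```text
t: 2.17
ee_pos: [0.3893, -0.281, 0.0244]
eef_rot: [[0.865, -0.501, -0.002], [-0.501, -0.865, 0.003], [-0.004, -0.001, -1.0]]
force: [-0.1, -0.7, -0.7]
gripper_width: 1.005
grip_force: 0.0
```

Call:
{"fn": "send_rows", "kwargs": {"increments": [{"slide": [0, 0, 0], "yaw": 0, "jaw": 0.15}, {"slide": [0, 0, 0], "yaw": 0, "jaw": 0.25}, {"slide": [0, 0, 0], "yaw": 0, "jaw": 0.35}, {"slide": [0, 0, 0], "yaw": 0, "jaw": 0.5}, {"slide": [0, 0, 0], "yaw": 0, "jaw": 0.7}, {"slide": [0, 0, 0], "yaw": 0, "jaw": 1}, {"slide": [0, 0, 0], "yaw": 0, "jaw": 1}, {"slide": [0, 0, 0], "yaw": 0, "jaw": 1}]}}

```text
t: 2.83
ee_pos: [0.3907, -0.2813, 0.027]
eef_rot: [[0.866, -0.5, 0.001], [-0.5, -0.866, -0.002], [0.002, 0.001, -1.0]]
force: [-2.5, -0.7, 7.6]
gripper_width: 0.704
grip_force: 29.9
```

```bash
python3 go.py .39 -.282 .13 -30
```

```text
2.8333 [ 0.3907 -0.2813  0.027 ] th -29.97 slide [-1.00e-02  1.00e-01 -1.03e+01] yaw 0.001 F [-2.5 -0.7  7.6] 0.704366458663625 29.86360031422919 q [-49.9  31.1 101.4  -0.   47.4  70.1]
```

Call:
{"fn": "send_rows", "kwargs": {"increments": [{"slide": [0, 0, -0.5], "yaw": 0, "jaw": 1}, {"slide": [0, 0, -1.5], "yaw": 0, "jaw": 1}, {"slide": [0, 0, -3], "yaw": 0, "jaw": 1}, {"slide": [0, 0, -5], "yaw": 0, "jaw": 1}, {"slide": [0, 0, -7], "yaw": 0, "jaw": 1}, {"slide": [0, 0, -9], "yaw": 0, "jaw": 1}, {"slide": [0, 0, -10], "yaw": 0, "jaw": 1}, {"slide": [0, 0, -10], "yaw": 0, "jaw": 1}]}}

```text
t: 3.5
ee_pos: [0.391, -0.2812, 0.1282]
eef_rot: [[0.866, -0.5, 0.003], [-0.499, -0.866, -0.003], [0.004, 0.001, -1.0]]
force: [0.4, -0.7, -3.8]
gripper_width: 0.707
grip_force: 29.9
```

```bash
python3 go.py .598 -.221 .1 -30
```

```text
3.5 [ 0.391  -0.2812  0.1282] th -29.97 slide [ 14.92 -15.56   2.86] yaw 0.001 F [ 0.4 -0.7 -3.8] 0.7071127050579025 29.87545725741029 q [-49.9  21.8  95.    0.   62.9  70.1]
```

Call:
{"fn": "send_rows", "kwargs": {"increments": [{"slide": [1, -1, 0], "yaw": 0, "jaw": 1}, {"slide": [3, -3.1, 0], "yaw": 0, "jaw": 1}, {"slide": [5, -5.2, 0], "yaw": 0, "jaw": 1}, {"slide": [7, -7.3, 0.5], "yaw": 0, "jaw": 1}, {"slide": [9, -9.4, 1], "yaw": 0, "jaw": 1}, {"slide": [11, -11.5, 1.5], "yaw": 0, "jaw": 1}, {"slide": [13, -13.5, 2], "yaw": 0, "jaw": 1}, {"slide": [14.9, -15.5, 2.5], "yaw": 0, "jaw": 1}]}}

```text
t: 4.17
ee_pos: [0.5978, -0.22, 0.0995]
eef_rot: [[0.866, -0.499, -0.002], [-0.499, -0.866, 0.001], [-0.002, -0.0, -1.0]]
force: [0.0, -0.5, -2.9]
gripper_width: 0.703
grip_force: 29.9
```

Call:
{"fn": "send_rows", "kwargs": {"increments": [{"slide": [0, 0, 0], "yaw": 0, "jaw": 1}, {"slide": [0, 0, 0], "yaw": 0, "jaw": 1}, {"slide": [0, 0, 0], "yaw": 0, "jaw": 1}, {"slide": [0, 0, 0], "yaw": 0, "jaw": 1}]}}

```text
t: 4.5
ee_pos: [0.5961, -0.2213, 0.1009]
eef_rot: [[0.866, -0.5, -0.001], [-0.5, -0.866, 0.001], [-0.001, 0.0, -1.0]]
force: [-0.0, -0.0, -3.3]
gripper_width: 0.703
grip_force: 29.9
```

```bash
python3 go.py .598 -.221 .035 -30;python3 - <<'E'
from h import *
f=lambda I,u,v:cv2.resize(I[v-50:v+50,u-60:u+60],(390,325),interpolation=cv2.INTER_CUBIC)
t=np.hstack([f(imaging.camera('top')['image'],331,173),f(imaging.camera('scene')['image'],183,190)])
cv2.imwrite('pics/c3.png',t[:,:,::-1])
E
```

```text
4.5 [ 0.5961 -0.2213  0.1009] th -30.02 slide [ 0.16 -0.12  6.59] yaw -0.0 F [-0.  -0.  -3.3] 0.702557807346364 29.89337192120047 q [-31.   37.1  71.1  -0.   71.9  89. ]
```

View pics/c3.png

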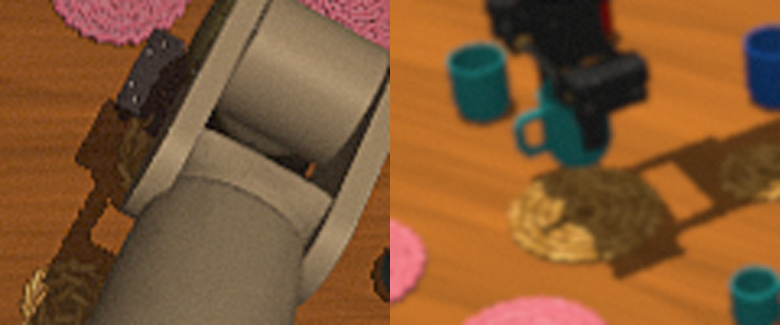

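The mug is held upright over the large mat. I'll lower it slowly.

Call:
{"fn": "send_rows", "kwargs": {"increments": [{"slide": [0.16, -0.1, 1], "yaw": 0, "jaw": 1}, {"slide": [0.16, -0.1, 2.5], "yaw": 0, "jaw": 1}, {"slide": [0.16, -0.1, 4], "yaw": 0, "jaw": 1}, {"slide": [0.16, -0.1, 5], "yaw": 0, "jaw": 1}, {"slide": [0.16, -0.1, 5.6], "yaw": 0, "jaw": 1}, {"slide": [0.16, -0.1, 6], "yaw": 0, "jaw": 1}, {"slide": [0.16, -0.1, 6.2], "yaw": 0, "jaw": 1}, {"slide": [0.16, -0.1, 6.3], "yaw": 0, "jaw": 1}]}}

```text
t: 5.27
ee_pos: [0.599, -0.2211, 0.0384]
eef_rot: [[0.866, -0.5, 0.001], [-0.5, -0.866, -0.0], [0.001, -0.0, -1.0]]
force: [0.2, -0.5, -3.5]
gripper_width: 0.703
grip_force: 29.9
```

Call:
{"fn": "send_rows", "kwargs": {"increments": [{"slide": [0, 0, 0], "yaw": 0, "jaw": 1}, {"slide": [0, 0, 0], "yaw": 0, "jaw": 1}, {"slide": [0, 0, 0.05], "yaw": 0, "jaw": 1}, {"slide": [0, 0, 0.1], "yaw": 0, "jaw": 1}, {"slide": [0, 0, 0.1], "yaw": 0, "jaw": 1}]}}

```text
t: 5.68
ee_pos: [0.5989, -0.221, 0.0373]
eef_rot: [[0.866, -0.5, 0.0], [-0.5, -0.866, -0.0], [0.0, 0.0, -1.0]]
force: [-0.7, -0.5, -2.8]
gripper_width: 0.701
grip_force: 29.9
```

```bash
python3 go.py .598 -.221 .035 -30
```

```text
5.6833 [ 0.5989 -0.221   0.0373] th -29.97 slide [-0.08  0.05  0.23] yaw 0.0 F [-0.7 -0.5 -2.8] 0.7012502730132469 29.893438735800828 q [-30.9  41.5  74.2  -0.   64.3  89.1]
```

Call:
{"fn": "send_rows", "kwargs": {"increments": [{"slide": [0, 0, 0.05], "yaw": 0, "jaw": 1}, {"slide": [0, 0, 0.1], "yaw": 0, "jaw": 1}, {"slide": [0, 0, 0.15], "yaw": 0, "jaw": 1}, {"slide": [0, 0, 0.15], "yaw": 0, "jaw": 1}]}}

```text
t: 6.02
ee_pos: [0.5988, -0.2209, 0.0356]
eef_rot: [[0.866, -0.5, -0.0], [-0.5, -0.866, 0.0], [-0.0, 0.0, -1.0]]
force: [-0.1, -0.2, -3.4]
gripper_width: 0.706
grip_force: 29.9
```

Call:
{"fn": "send_rows", "kwargs": {"increments": [{"slide": [0, 0, 0.05], "yaw": 0, "jaw": 1}, {"slide": [0, 0, 0.1], "yaw": 0, "jaw": 1}, {"slide": [0, 0, 0.1], "yaw": 0, "jaw": 1}]}}

```text
t: 6.27
ee_pos: [0.5989, -0.221, 0.0351]
eef_rot: [[0.866, -0.5, 0.0], [-0.5, -0.866, -0.0], [0.0, 0.0, -1.0]]
force: [-1.0, 1.1, 1.0]
gripper_width: 0.708
grip_force: 29.9
```

The force rose from -3.4 to +1.0 N, so the mug is in contact with the mat. I'll release and go up.

Call:
{"fn": "send_rows", "kwargs": {"increments": [{"slide": [0, 0, 0], "yaw": 0, "jaw": 0.3}, {"slide": [0, 0, 0], "yaw": 0, "jaw": 0.2}, {"slide": [0, 0, 0], "yaw": 0, "jaw": 0.1}, {"slide": [0, 0, 0], "yaw": 0, "jaw": 0}, {"slide": [0, 0, 0], "yaw": 0, "jaw": 0}, {"slide": [0, 0, 0], "yaw": 0, "jaw": 0}]}}

```text
t: 6.77
ee_pos: [0.5989, -0.221, 0.0347]
eef_rot: [[0.866, -0.5, 0.0], [-0.5, -0.866, -0.0], [0.0, -0.0, -1.0]]
force: [0.3, 0.9, 0.7]
gripper_width: 1.002
grip_force: 0.0
```

Call:
{"fn": "send_rows", "kwargs": {"increments": [{"slide": [0, 0, -1], "yaw": 0, "jaw": 0}, {"slide": [0, 0, -3], "yaw": 0, "jaw": 0}, {"slide": [0, 0, -6], "yaw": 0, "jaw": 0}, {"slide": [0, 0, -9], "yaw": 0, "jaw": 0}, {"slide": [0, 0, -12], "yaw": 0, "jaw": 0}, {"slide": [0, 0, -13], "yaw": 0, "jaw": 0}, {"slide": [0, 0, -13], "yaw": 0, "jaw": 0}]}}

```text
t: 7.35
ee_pos: [0.5997, -0.2214, 0.168]
eef_rot: [[0.866, -0.5, 0.005], [-0.5, -0.866, -0.003], [0.006, 0.0, -1.0]]
force: [0.1, -1.4, -0.7]
gripper_width: 0.998
grip_force: 0.0
```

```bash
python3 go.py .499 .407 .165 -16
```

```text
7.35 [ 0.5997 -0.2214  0.168 ] th -29.97 slide [-40.12 -49.41   0.05] yaw -0.244 F [ 0.1 -1.4 -0.7] 0.9983964709348855 0.0 q [-30.9  33.7  65.8  -0.   80.2  89.1]
```

Call:
{"fn": "send_rows", "kwargs": {"increments": [{"slide": [-2.4, -3, 0], "yaw": 0, "jaw": 0}, {"slide": [-4.8, -6, 0], "yaw": 0, "jaw": 0}, {"slide": [-7.2, -9, 0], "yaw": 0, "jaw": 0}, {"slide": [-9.6, -12, 0], "yaw": 0, "jaw": 0}, {"slide": [-12, -15, 0], "yaw": 0, "jaw": 0}, {"slide": [-14.5, -18, 0], "yaw": 0, "jaw": 0}, {"slide": [-17, -21, 0], "yaw": 0, "jaw": 0}, {"slide": [-19.5, -24, 0], "yaw": 0, "jaw": 0}]}}

```text
t: 8.02
ee_pos: [0.5485, 0.0861, 0.163]
eef_rot: [[0.866, -0.5, -0.003], [-0.5, -0.866, 0.0], [-0.003, 0.001, -1.0]]
force: [-0.2, -0.1, -0.4]
gripper_width: 0.998
grip_force: 0.0
```

Call:
{"fn": "send_rows", "kwargs": {"increments": [{"slide": [-2.5, -3, 0], "yaw": 0, "jaw": 0}, {"slide": [-5, -6, 0], "yaw": -0.05, "jaw": 0}, {"slide": [-7.5, -9, 0], "yaw": -0.1, "jaw": 0}, {"slide": [-10, -12, 0], "yaw": -0.15, "jaw": 0}, {"slide": [-12.5, -15, 0], "yaw": -0.2, "jaw": 0}, {"slide": [-15, -18, 0], "yaw": -0.244, "jaw": 0}, {"slide": [-17, -21, 0], "yaw": -0.244, "jaw": 0}, {"slide": [-19, -23.5, 0], "yaw": -0.244, "jaw": 0}]}}

```text
t: 8.68
ee_pos: [0.5015, 0.3849, 0.1627]
eef_rot: [[0.962, -0.275, -0.003], [-0.275, -0.962, -0.001], [-0.002, 0.002, -1.0]]
force: [0.9, 0.2, -0.3]
gripper_width: 1.0
grip_force: 0.0
```

Call:
{"fn": "send_rows", "kwargs": {"increments": [{"slide": [0, 0, 0], "yaw": 0, "jaw": 0}, {"slide": [0, 0, 0], "yaw": 0, "jaw": 0}, {"slide": [0, 0, 0], "yaw": 0, "jaw": 0}, {"slide": [0, 0, 0], "yaw": 0, "jaw": 0}]}}

```text
t: 9.02
ee_pos: [0.5028, 0.3817, 0.164]
eef_rot: [[0.961, -0.277, -0.001], [-0.277, -0.961, -0.001], [-0.001, 0.001, -1.0]]
force: [0.1, -0.3, -0.0]
gripper_width: 1.001
grip_force: 0.0
```

```bash
python3 go.py .499 .407 .0165 -16; python3 - <<'E'
from h import *
f=lambda I,u,v:cv2.resize(I[v-50:v+50,u-60:u+60],(390,325),interpolation=cv2.INTER_CUBIC)
T=imaging.camera('top')['image'];S=imaging.camera('scene')['image']
t=np.hstack([f(T,331,173),f(S,398,225)])
cv2.imwrite('pics/c4.png',t[:,:,::-1])
E
```

```text
9.0167 [0.5028 0.3817 0.164 ] th -16.07 slide [-1.06 -2.35 14.75] yaw -0.001 F [ 0.1 -0.3 -0. ] 1.0008077437364138 0.0 q [ 26.5  33.3  67.3  -0.   79.6 132.6]
```

View pics/c4.png

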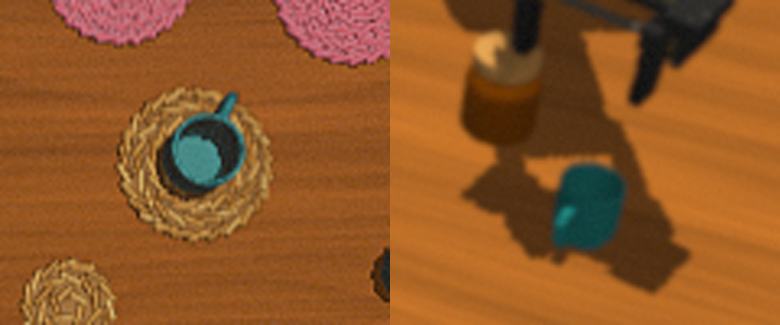

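The large mug stands on its mat. The jar is near the medium mug, so I'll check that clearance and the large mug's centring.

```bash
python3 - <<'E'
from h import *
c=imaging.camera('top'); print('jar',ray(c,(149,249.5),.085),'largemug',ray(c,(334.7,168.9),.076))
E
```

```text
jar [0.38758442 0.29791795 0.085     ] largemug [ 0.596625   -0.22105386  0.076     ]
```

Call:
{"fn": "send_rows", "kwargs": {"increments": [{"slide": [-1.06, -2.35, 0], "yaw": 0, "jaw": 0}, {"slide": [-1.06, -2.35, 1.5], "yaw": 0, "jaw": 0}, {"slide": [-1.06, -2.35, 3], "yaw": 0, "jaw": 0}, {"slide": [-1.06, -2.35, 4], "yaw": 0, "jaw": 0}, {"slide": [-1.06, -2.35, 4], "yaw": 0, "jaw": 0}, {"slide": [-1.06, -2.35, 4], "yaw": 0, "jaw": 0}]}}

```text
t: 9.67
ee_pos: [0.4992, 0.4079, 0.1247]
eef_rot: [[0.961, -0.276, -0.0], [-0.276, -0.961, -0.0], [-0.0, 0.0, -1.0]]
force: [0.8, -0.0, 0.0]
gripper_width: 0.997
grip_force: 0.0
```

```bash
python3 go.py .499 .407 .0165 -16
```

```text
9.6667 [0.4992 0.4079 0.1247] th -16.04 slide [1.000e-02 9.000e-02 1.082e+01] yaw -0.001 F [ 0.8 -0.   0. ] 0.9969996800251911 0.0 q [ 28.8  36.5  67.8  -0.   75.7 134.8]
```

Call:
{"fn": "send_rows", "kwargs": {"increments": [{"slide": [0, 0.09, 3], "yaw": 0, "jaw": 0}, {"slide": [0, 0.09, 6], "yaw": 0, "jaw": 0}, {"slide": [0, 0.09, 8], "yaw": 0, "jaw": 0}, {"slide": [0, 0.09, 9.5], "yaw": 0, "jaw": 0}, {"slide": [0, 0.09, 10.4], "yaw": 0, "jaw": 0}, {"slide": [0, 0.09, 10.7], "yaw": 0, "jaw": 0}, {"slide": [0, 0.09, 10.7], "yaw": 0, "jaw": 0}]}}

```text
t: 10.25
ee_pos: [0.4991, 0.4075, 0.0181]
eef_rot: [[0.961, -0.276, 0.001], [-0.276, -0.961, 0.0], [0.0, -0.0, -1.0]]
force: [-0.3, -0.2, 0.6]
gripper_width: 0.998
grip_force: 0.0
```

Call:
{"fn": "send_rows", "kwargs": {"increments": [{"slide": [0, 0, 0], "yaw": 0, "jaw": 0.15}, {"slide": [0, 0, 0], "yaw": 0, "jaw": 0.25}, {"slide": [0, 0, 0], "yaw": 0, "jaw": 0.35}, {"slide": [0, 0, 0], "yaw": 0, "jaw": 0.45}, {"slide": [0, 0, 0], "yaw": 0, "jaw": 0.7}, {"slide": [0, 0, 0], "yaw": 0, "jaw": 1}, {"slide": [0, 0, 0], "yaw": 0, "jaw": 1}, {"slide": [0, 0, 0], "yaw": 0, "jaw": 1}]}}

```text
t: 10.92
ee_pos: [0.4988, 0.4076, 0.018]
eef_rot: [[0.961, -0.276, 0.0], [-0.276, -0.961, 0.0], [0.0, -0.0, -1.0]]
force: [-0.5, -0.2, 3.2]
gripper_width: 0.594
grip_force: 29.9
```

```bash
python3 go.py .499 .407 .13 -16
```

```text
10.9167 [0.4988 0.4076 0.018 ] th -15.99 slide [  0.04   0.05 -11.2 ] yaw 0.0 F [-0.5 -0.2  3.2] 0.5943142286849146 29.915667539662536 q [ 28.7  43.4  73.9   0.   62.7 134.7]
```

Call:
{"fn": "send_rows", "kwargs": {"increments": [{"slide": [0, 0, -0.5], "yaw": 0, "jaw": 1}, {"slide": [0, 0, -1.5], "yaw": 0, "jaw": 1}, {"slide": [0, 0, -3], "yaw": 0, "jaw": 1}, {"slide": [0, 0, -5], "yaw": 0, "jaw": 1}, {"slide": [0, 0, -7], "yaw": 0, "jaw": 1}, {"slide": [0, 0, -9], "yaw": 0, "jaw": 1}, {"slide": [0, 0, -10], "yaw": 0, "jaw": 1}, {"slide": [0, 0, -10], "yaw": 0, "jaw": 1}]}}

```text
t: 11.58
ee_pos: [0.4995, 0.408, 0.1205]
eef_rot: [[0.961, -0.275, 0.004], [-0.275, -0.961, 0.002], [0.003, -0.003, -1.0]]
force: [0.3, 0.5, -1.4]
gripper_width: 0.598
grip_force: 29.9
```

```bash
python3 go.py .624 .192 .08 -16
```

```text
11.5833 [0.4995 0.408  0.1205] th -15.99 slide [17.9  17.35  4.05] yaw 0.0 F [ 0.3  0.5 -1.4] 0.5975840495520026 29.919957662125892 q [ 28.7  36.7  68.3  -0.   74.7 134.7]
```

Call:
{"fn": "send_rows", "kwargs": {"increments": [{"slide": [1.5, 1.5, 0], "yaw": 0, "jaw": 1}, {"slide": [4, 3.9, 0], "yaw": 0, "jaw": 1}, {"slide": [6.5, 6.3, 0], "yaw": 0, "jaw": 1}, {"slide": [9, 8.7, 0.5], "yaw": 0, "jaw": 1}, {"slide": [11.5, 11.1, 1], "yaw": 0, "jaw": 1}, {"slide": [14, 13.6, 1.5], "yaw": 0, "jaw": 1}, {"slide": [16, 15.5, 2.2], "yaw": 0, "jaw": 1}, {"slide": [17.9, 17.35, 3], "yaw": 0, "jaw": 1}]}}

```text
t: 12.25
ee_pos: [0.6234, 0.1895, 0.0863]
eef_rot: [[0.961, -0.276, -0.001], [-0.276, -0.961, -0.0], [-0.001, 0.001, -1.0]]
force: [0.2, 0.2, -1.1]
gripper_width: 0.598
grip_force: 29.9
```

Call:
{"fn": "send_rows", "kwargs": {"increments": [{"slide": [0, 0, 0], "yaw": 0, "jaw": 1}, {"slide": [0, 0, 0], "yaw": 0, "jaw": 1}, {"slide": [0, 0, 0], "yaw": 0, "jaw": 1}, {"slide": [0, 0, 0], "yaw": 0, "jaw": 1}]}}

```text
t: 12.58
ee_pos: [0.6224, 0.1925, 0.0876]
eef_rot: [[0.962, -0.274, -0.001], [-0.274, -0.962, 0.0], [-0.001, -0.0, -1.0]]
force: [-0.5, -0.2, -2.2]
gripper_width: 0.592
grip_force: 29.9
```

```bash
python3 go.py .624 .192 .026 -16
```

```text
12.5833 [0.6224 0.1925 0.0876] th -15.92 slide [0.17 0.   6.16] yaw 0.001 F [-0.5 -0.2 -2.2] 0.5924835924755838 29.92686422467342 q [  6.8  39.3  69.    0.   71.7 112.7]
```

Call:
{"fn": "send_rows", "kwargs": {"increments": [{"slide": [0.17, 0, 1], "yaw": 0, "jaw": 1}, {"slide": [0.17, 0, 2.5], "yaw": 0, "jaw": 1}, {"slide": [0.17, 0, 4], "yaw": 0, "jaw": 1}, {"slide": [0.17, 0, 5], "yaw": 0, "jaw": 1}, {"slide": [0.17, 0, 5.6], "yaw": 0, "jaw": 1}, {"slide": [0.17, 0, 5.8], "yaw": 0, "jaw": 1}, {"slide": [0.17, 0, 5.9], "yaw": 0, "jaw": 1}, {"slide": [0.17, 0, 5.9], "yaw": 0, "jaw": 1}]}}

```text
t: 13.25
ee_pos: [0.6249, 0.1911, 0.0291]
eef_rot: [[0.961, -0.275, 0.001], [-0.275, -0.961, 0.0], [0.001, -0.0, -1.0]]
force: [-0.1, 0.2, -2.0]
gripper_width: 0.598
grip_force: 29.9
```

Call:
{"fn": "send_rows", "kwargs": {"increments": [{"slide": [0, 0, 0.05], "yaw": 0, "jaw": 1}, {"slide": [0, 0, 0.1], "yaw": 0, "jaw": 1}, {"slide": [0, 0, 0.15], "yaw": 0, "jaw": 1}, {"slide": [0, 0, 0.15], "yaw": 0, "jaw": 1}]}}

```text
t: 13.58
ee_pos: [0.6247, 0.1909, 0.0274]
eef_rot: [[0.961, -0.276, 0.0], [-0.276, -0.961, 0.0], [0.0, -0.0, -1.0]]
force: [0.0, -0.0, -1.7]
gripper_width: 0.594
grip_force: 29.9
```

Call:
{"fn": "send_rows", "kwargs": {"increments": [{"slide": [0, 0, 0.05], "yaw": 0, "jaw": 1}, {"slide": [0, 0, 0.1], "yaw": 0, "jaw": 1}, {"slide": [0, 0, 0.1], "yaw": 0, "jaw": 1}]}}

```text
t: 13.83
ee_pos: [0.6246, 0.1909, 0.0261]
eef_rot: [[0.961, -0.276, -0.0], [-0.276, -0.961, -0.0], [-0.0, 0.0, -1.0]]
force: [-0.4, 0.8, -0.5]
gripper_width: 0.596
grip_force: 29.9
```

Call:
{"fn": "send_rows", "kwargs": {"increments": [{"slide": [0, 0, 0.05], "yaw": 0, "jaw": 1}, {"slide": [0, 0, 0.05], "yaw": 0, "jaw": 1}]}}

```text
t: 14.0
ee_pos: [0.6247, 0.1909, 0.0261]
eef_rot: [[0.961, -0.276, 0.0], [-0.276, -0.961, -0.0], [0.0, -0.0, -1.0]]
force: [-1.8, -0.2, 2.0]
gripper_width: 0.595
grip_force: 29.9
```

Call:
{"fn": "send_rows", "kwargs": {"increments": [{"slide": [0, 0, 0], "yaw": 0, "jaw": 0.4}, {"slide": [0, 0, 0], "yaw": 0, "jaw": 0.3}, {"slide": [0, 0, 0], "yaw": 0, "jaw": 0.2}, {"slide": [0, 0, 0], "yaw": 0, "jaw": 0.1}, {"slide": [0, 0, 0], "yaw": 0, "jaw": 0}, {"slide": [0, 0, 0], "yaw": 0, "jaw": 0}]}}

```text
t: 14.5
ee_pos: [0.6247, 0.1909, 0.0257]
eef_rot: [[0.961, -0.276, 0.0], [-0.276, -0.961, -0.0], [0.0, -0.0, -1.0]]
force: [-0.8, -0.2, -0.2]
gripper_width: 0.949
grip_force: 0.0
```

Call:
{"fn": "send_rows", "kwargs": {"increments": [{"slide": [0, 0, -1], "yaw": 0, "jaw": 0}, {"slide": [0, 0, -3], "yaw": 0, "jaw": 0}, {"slide": [0, 0, -6], "yaw": 0, "jaw": 0}, {"slide": [0, 0, -9], "yaw": 0, "jaw": 0}, {"slide": [0, 0, -12], "yaw": 0, "jaw": 0}, {"slide": [0, 0, -13], "yaw": 0, "jaw": 0}, {"slide": [0, 0, -13], "yaw": 0, "jaw": 0}]}}

```text
t: 15.08
ee_pos: [0.6256, 0.1911, 0.1591]
eef_rot: [[0.961, -0.275, 0.006], [-0.275, -0.961, 0.001], [0.006, -0.002, -1.0]]
force: [-0.0, 0.0, -0.4]
gripper_width: 1.0
grip_force: 0.0
```

```bash
python3 go.py .659 -.009 .15 -57
```

```text
15.0833 [0.6256 0.1911 0.1591] th -15.99 slide [ 8.71 18.32  0.92] yaw 0.716 F [-0.   0.  -0.4] 0.9998811487620616 0.0 q [  6.6  35.5  63.7   0.   80.4 112.6]
```

Call:
{"fn": "send_rows", "kwargs": {"increments": [{"slide": [1, 2.2, 0], "yaw": 0.1, "jaw": 0}, {"slide": [2.2, 4.5, 0], "yaw": 0.2, "jaw": 0}, {"slide": [3.4, 7, 0], "yaw": 0.3, "jaw": 0}, {"slide": [4.6, 9.5, 0], "yaw": 0.4, "jaw": 0}, {"slide": [5.8, 12, 0], "yaw": 0.5, "jaw": 0}, {"slide": [7, 14.5, 0], "yaw": 0.6, "jaw": 0}, {"slide": [8, 16.5, 0.5], "yaw": 0.7, "jaw": 0}, {"slide": [8.7, 18.3, 0.9], "yaw": 0.716, "jaw": 0}]}}

```text
t: 15.75
ee_pos: [0.6574, -0.0107, 0.1445]
eef_rot: [[0.539, -0.842, -0.003], [-0.842, -0.539, 0.0], [-0.002, 0.002, -1.0]]
force: [0.8, 0.2, -0.9]
gripper_width: 1.001
grip_force: 0.0
```

Call:
{"fn": "send_rows", "kwargs": {"increments": [{"slide": [0, 0, 1], "yaw": 0, "jaw": 0}, {"slide": [0, 0, 2], "yaw": 0, "jaw": 0}, {"slide": [0, 0, 3], "yaw": 0, "jaw": 0}, {"slide": [0, 0, 4], "yaw": 0, "jaw": 0}, {"slide": [0, 0, 4], "yaw": 0, "jaw": 0}, {"slide": [0, 0, 4], "yaw": 0, "jaw": 0}]}}

```text
t: 16.25
ee_pos: [0.6575, -0.008, 0.1059]
eef_rot: [[0.545, -0.838, -0.002], [-0.838, -0.545, 0.0], [-0.001, 0.001, -1.0]]
force: [0.7, 0.6, 0.5]
gripper_width: 0.999
grip_force: 0.0
```

```bash
python3 go.py .659 -.009 .0075 -57; python3 - <<'E'
from h import *
f=lambda I,u,v:cv2.resize(I[v-50:v+50,u-60:u+60],(390,325),interpolation=cv2.INTER_CUBIC)
T=imaging.camera('top')['image'];S=imaging.camera('scene')['image']
t=np.hstack([f(T,193,168),f(S,240,220)])
cv2.imwrite('pics/c5.png',t[:,:,::-1])
E
```

```text
16.25 [ 0.6575 -0.008   0.1059] th -56.95 slide [ 0.17 -0.08  9.84] yaw 0.001 F [0.7 0.6 0.5] 0.9990745908309321 0.0 q [-11.   38.8  66.6   0.   74.7 136. ]
```

View pics/c5.png

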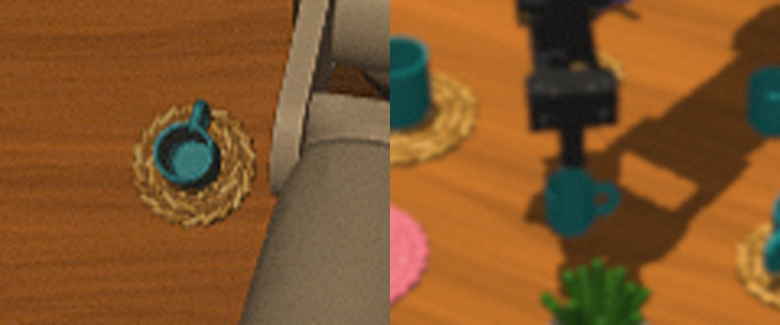

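The medium mug is on its mat, and the gripper is lined up above the small mug with the handle at its side. I'll descend.

Call:
{"fn": "send_rows", "kwargs": {"increments": [{"slide": [0.1, -0.05, 2.5], "yaw": 0, "jaw": 0}, {"slide": [0.1, -0.05, 5], "yaw": 0, "jaw": 0}, {"slide": [0.1, -0.05, 7], "yaw": 0, "jaw": 0}, {"slide": [0.1, -0.05, 8.5], "yaw": 0, "jaw": 0}, {"slide": [0.1, -0.05, 9.3], "yaw": 0, "jaw": 0}, {"slide": [0.1, -0.05, 9.6], "yaw": 0, "jaw": 0}, {"slide": [0.1, -0.05, 9.7], "yaw": 0, "jaw": 0}, {"slide": [0.1, -0.05, 9.7], "yaw": 0, "jaw": 0}]}}

```text
t: 17.02
ee_pos: [0.6593, -0.0095, 0.0107]
eef_rot: [[0.544, -0.839, 0.002], [-0.839, -0.544, -0.0], [0.001, -0.001, -1.0]]
force: [-0.7, 0.6, 0.3]
gripper_width: 1.001
grip_force: 0.0
```

Call:
{"fn": "send_rows", "kwargs": {"increments": [{"slide": [0, 0, 0], "yaw": 0, "jaw": 0.2}, {"slide": [0, 0, 0], "yaw": 0, "jaw": 0.35}, {"slide": [0, 0, 0], "yaw": 0, "jaw": 0.45}, {"slide": [0, 0, 0], "yaw": 0, "jaw": 0.52}, {"slide": [0, 0, 0], "yaw": 0, "jaw": 0.6}, {"slide": [0, 0, 0], "yaw": 0, "jaw": 1}, {"slide": [0, 0, 0], "yaw": 0, "jaw": 1}, {"slide": [0, 0, 0], "yaw": 0, "jaw": 1}]}}

```text
t: 17.68
ee_pos: [0.6588, -0.0095, 0.0097]
eef_rot: [[0.544, -0.839, 0.0], [-0.839, -0.544, 0.0], [-0.0, -0.0, -1.0]]
force: [-0.7, -0.7, 0.2]
gripper_width: 0.476
grip_force: 29.9
```

```bash
python3 go.py .659 -.009 .1 -57
```

```text
17.6833 [ 0.6588 -0.0095  0.0097] th -57.02 slide [-0.03 -0.05 -9.03] yaw -0.0 F [-0.7 -0.7  0.2] 0.47611499118802814 29.90083329801564 q [-11.1  45.1  71.5   0.   63.4 135.9]
```

Call:
{"fn": "send_rows", "kwargs": {"increments": [{"slide": [0, 0, -0.5], "yaw": 0, "jaw": 1}, {"slide": [0, 0, -1.5], "yaw": 0, "jaw": 1}, {"slide": [0, 0, -3], "yaw": 0, "jaw": 1}, {"slide": [0, 0, -5], "yaw": 0, "jaw": 1}, {"slide": [0, 0, -7], "yaw": 0, "jaw": 1}, {"slide": [0, 0, -9], "yaw": 0, "jaw": 1}, {"slide": [0, 0, -9], "yaw": 0, "jaw": 1}, {"slide": [0, 0, -9], "yaw": 0, "jaw": 1}]}}

```text
t: 18.35
ee_pos: [0.659, -0.0096, 0.1007]
eef_rot: [[0.544, -0.839, 0.002], [-0.839, -0.544, -0.0], [0.002, -0.002, -1.0]]
force: [0.1, -0.8, -2.1]
gripper_width: 0.485
grip_force: 29.9
```

```bash
python3 go.py .47 -.101 .08 -57; python3 - <<'E'
from h import *
c=imaging.camera('top'); print('blue',ray(c,(314,262),.068),ray(c,(294,259),.034))
E
```

```text
18.35 [ 0.659  -0.0096  0.1007] th -57.02 slide [-2.62 20.84  2.03] yaw -0.0 F [ 0.1 -0.8 -2.1] 0.4849718382071455 29.9040284469811 q [-11.1  39.2  66.8  -0.   73.9 135.9]
blue [ 0.34131721 -0.15269732  0.068     ] [ 0.34836598 -0.10109785  0.034     ]
```

Clear of the blue mug.

Call:
{"fn": "send_rows", "kwargs": {"increments": [{"slide": [-0.2, 1.5, 0], "yaw": 0, "jaw": 1}, {"slide": [-0.5, 4, 0], "yaw": 0, "jaw": 1}, {"slide": [-0.9, 7, 0], "yaw": 0, "jaw": 1}, {"slide": [-1.3, 10, 0], "yaw": 0, "jaw": 1}, {"slide": [-1.7, 13, 0], "yaw": 0, "jaw": 1}, {"slide": [-2.1, 16, 0], "yaw": 0, "jaw": 1}, {"slide": [-2.4, 18.8, 0.5], "yaw": 0, "jaw": 1}, {"slide": [-2.62, 20.84, 1], "yaw": 0, "jaw": 1}]}}

```text
t: 19.07
ee_pos: [0.4671, -0.1012, 0.0886]
eef_rot: [[0.544, -0.839, -0.003], [-0.839, -0.544, 0.001], [-0.002, 0.002, -1.0]]
force: [0.1, 0.4, -2.3]
gripper_width: 0.483
grip_force: 29.9
```

Call:
{"fn": "send_rows", "kwargs": {"increments": [{"slide": [0, 0, 0], "yaw": 0, "jaw": 1}, {"slide": [0, 0, 0], "yaw": 0, "jaw": 1}, {"slide": [0, 0, 0], "yaw": 0, "jaw": 1}, {"slide": [0, 0, 0], "yaw": 0, "jaw": 1}]}}

```text
t: 19.4
ee_pos: [0.4705, -0.1007, 0.0895]
eef_rot: [[0.545, -0.838, 0.0], [-0.838, -0.545, 0.0], [0.0, -0.0, -1.0]]
force: [0.1, -0.0, -1.9]
gripper_width: 0.478
grip_force: 29.9
```

```bash
python3 go.py .47 -.101 .0175 -57
```

```text
19.4 [ 0.4705 -0.1007  0.0895] th -56.98 slide [-0.    0.05  7.2 ] yaw 0.0 F [ 0.1 -0.  -1.9] 0.47793578095828004 29.904150995807868 q [-26.2  25.1  97.8   0.   57.1 120.8]
```

Call:
{"fn": "send_rows", "kwargs": {"increments": [{"slide": [0, 0, 1], "yaw": 0, "jaw": 1}, {"slide": [0, 0, 2.5], "yaw": 0, "jaw": 1}, {"slide": [0, 0, 4], "yaw": 0, "jaw": 1}, {"slide": [0, 0, 5.5], "yaw": 0, "jaw": 1}, {"slide": [0, 0, 6.4], "yaw": 0, "jaw": 1}, {"slide": [0, 0, 6.8], "yaw": 0, "jaw": 1}, {"slide": [0, 0, 6.9], "yaw": 0, "jaw": 1}, {"slide": [0, 0, 6.9], "yaw": 0, "jaw": 1}]}}

```text
t: 20.07
ee_pos: [0.4701, -0.1009, 0.0209]
eef_rot: [[0.545, -0.839, 0.0], [-0.839, -0.545, -0.0], [0.0, -0.0, -1.0]]
force: [0.7, 0.4, -0.5]
gripper_width: 0.483
grip_force: 29.9
```

Call:
{"fn": "send_rows", "kwargs": {"increments": [{"slide": [0, 0, 0.05], "yaw": 0, "jaw": 1}, {"slide": [0, 0, 0.1], "yaw": 0, "jaw": 1}, {"slide": [0, 0, 0.1], "yaw": 0, "jaw": 1}]}}

```text
t: 20.32
ee_pos: [0.4699, -0.1011, 0.0201]
eef_rot: [[0.544, -0.839, 0.001], [-0.839, -0.544, -0.0], [0.001, -0.0, -1.0]]
force: [0.1, -0.0, -1.2]
gripper_width: 0.487
grip_force: 29.9
```

Call:
{"fn": "send_rows", "kwargs": {"increments": [{"slide": [0, 0, 0.05], "yaw": 0, "jaw": 1}, {"slide": [0, 0, 0.1], "yaw": 0, "jaw": 1}, {"slide": [0, 0, 0.1], "yaw": 0, "jaw": 1}]}}

```text
t: 20.57
ee_pos: [0.4697, -0.101, 0.0188]
eef_rot: [[0.544, -0.839, 0.0], [-0.839, -0.544, -0.0], [0.0, -0.0, -1.0]]
force: [-0.3, -1.1, -0.8]
gripper_width: 0.484
grip_force: 29.9
```

Call:
{"fn": "send_rows", "kwargs": {"increments": [{"slide": [0, 0, 0.05], "yaw": 0, "jaw": 1}, {"slide": [0, 0, 0.1], "yaw": 0, "jaw": 1}, {"slide": [0, 0, 0.1], "yaw": 0, "jaw": 1}]}}

```text
t: 20.82
ee_pos: [0.4697, -0.101, 0.0177]
eef_rot: [[0.544, -0.839, 0.0], [-0.839, -0.544, -0.0], [0.0, -0.0, -1.0]]
force: [0.2, -0.5, -1.1]
gripper_width: 0.48
grip_force: 29.9
```

Call:
{"fn": "send_rows", "kwargs": {"increments": [{"slide": [0, 0, 0.05], "yaw": 0, "jaw": 1}, {"slide": [0, 0, 0.05], "yaw": 0, "jaw": 1}]}}

```text
t: 20.98
ee_pos: [0.4697, -0.101, 0.0177]
eef_rot: [[0.544, -0.839, 0.0], [-0.839, -0.544, -0.0], [0.0, -0.0, -1.0]]
force: [-1.2, -0.3, 6.1]
gripper_width: 0.485
grip_force: 29.9
```

Contact. Release, go up and move aside.

Call:
{"fn": "send_rows", "kwargs": {"increments": [{"slide": [0, 0, 0], "yaw": 0, "jaw": 0.5}, {"slide": [0, 0, 0], "yaw": 0, "jaw": 0.4}, {"slide": [0, 0, 0], "yaw": 0, "jaw": 0.3}, {"slide": [0, 0, 0], "yaw": 0, "jaw": 0.15}, {"slide": [0, 0, 0], "yaw": 0, "jaw": 0}, {"slide": [0, 0, 0], "yaw": 0, "jaw": 0}, {"slide": [0, 0, 0], "yaw": 0, "jaw": 0}]}}

```text
t: 21.57
ee_pos: [0.4697, -0.101, 0.0172]
eef_rot: [[0.544, -0.839, -0.0], [-0.839, -0.544, 0.0], [-0.0, 0.0, -1.0]]
force: [-0.4, -0.2, -1.1]
gripper_width: 0.931
grip_force: 0.0
```

Call:
{"fn": "send_rows", "kwargs": {"increments": [{"slide": [0, 0, -1], "yaw": 0, "jaw": 0}, {"slide": [0, 0, -3], "yaw": 0, "jaw": 0}, {"slide": [0, 0, -6], "yaw": 0, "jaw": 0}, {"slide": [0, 0, -9], "yaw": 0, "jaw": 0}, {"slide": [0, 0, -12], "yaw": 0, "jaw": 0}, {"slide": [0, 0, -15], "yaw": 0, "jaw": 0}, {"slide": [0, 0, -18], "yaw": 0, "jaw": 0}, {"slide": [0, 0, -18], "yaw": 0, "jaw": 0}]}}

```text
t: 22.23
ee_pos: [0.4715, -0.1017, 0.2024]
eef_rot: [[0.544, -0.839, 0.009], [-0.839, -0.544, -0.004], [0.008, -0.005, -1.0]]
force: [0.9, 0.1, 1.0]
gripper_width: 0.998
grip_force: 0.0
```

```bash
python3 go.py .36 .25 .2 -57
```

```text
22.2333 [ 0.4715 -0.1017  0.2024] th -57.01 slide [-3.557e+01 -9.800e+00 -1.000e-02] yaw -0.0 F [0.9 0.1 1. ] 0.9984938698711355 0.0 q [-26.3  16.7  88.6   0.   74.1 120.7]
```

Call:
{"fn": "send_rows", "kwargs": {"increments": [{"slide": [-4, -1.1, 0], "yaw": 0, "jaw": 0}, {"slide": [-8, -2.2, 0], "yaw": 0, "jaw": 0}, {"slide": [-12, -3.3, 0], "yaw": 0, "jaw": 0}, {"slide": [-16, -4.4, 0], "yaw": 0, "jaw": 0}, {"slide": [-20, -5.5, 0], "yaw": 0, "jaw": 0}, {"slide": [-24, -6.6, 0], "yaw": 0, "jaw": 0}, {"slide": [-28, -7.7, 0], "yaw": 0, "jaw": 0}, {"slide": [-32, -8.8, 0], "yaw": 0, "jaw": 0}]}}

```text
t: 22.9
ee_pos: [0.3681, 0.217, 0.1968]
eef_rot: [[0.544, -0.839, -0.0], [-0.839, -0.544, -0.0], [-0.0, 0.0, -1.0]]
force: [1.2, -0.3, -0.1]
gripper_width: 1.0
grip_force: 0.0
```

Call:
{"fn": "send_rows", "kwargs": {"increments": [{"slide": [0, 0, 0], "yaw": 0, "jaw": 0}, {"slide": [0, 0, 0], "yaw": 0, "jaw": 0}, {"slide": [0, 0, 0], "yaw": 0, "jaw": 0}, {"slide": [0, 0, 0], "yaw": 0, "jaw": 0}]}}

```text
t: 23.23
ee_pos: [0.3698, 0.2144, 0.1969]
eef_rot: [[0.543, -0.84, -0.0], [-0.84, -0.543, -0.0], [0.0, 0.001, -1.0]]
force: [-0.2, -0.2, 0.3]
gripper_width: 0.998
grip_force: 0.0
```

```bash
python3 - <<'E'
from h import *
T=imaging.camera('top')['image'];S=imaging.camera('scene')['image']
t=np.vstack([cv2.resize(T[120:290,170:430],(780,510))[:,:390*2][:300*2],])
cv2.imwrite('pics/e1.png',t[:,:,::-1]); cv2.imwrite('pics/e2.png',cv2.resize(S[120:290,120:430],(775,425))[:,:,::-1])
E
```

```text
(no output)
```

View pics/e1.png

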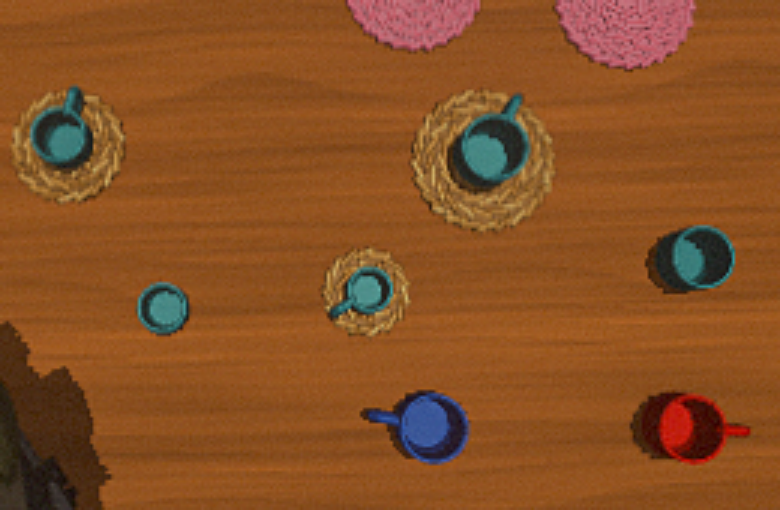

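View pics/e2.png

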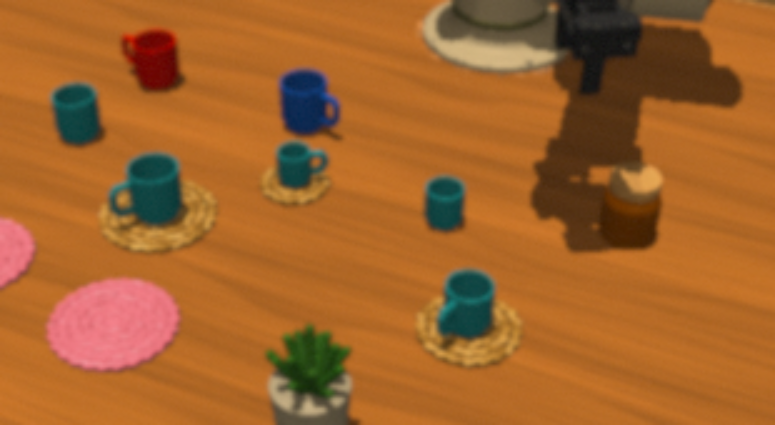

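All three mugs stand upright on their mats, and nothing else has moved. Rim centres in the first crop are (62,136) medium, (370,290) small and (494,148) large. I'll check the centring in numbers.

```bash
python3 - <<'E'
from h import *
c=imaging.camera('top'); g=lambda x,y,z:(ray(c,(170+(x+.5)/3-.5,120+(y+.5)/3-.5),z)[:2]*1000).round(1)
for n,r,z,m in(('L',(494,148),.076,(484,159)),('M',(62,136),.066,(69,146)),('S',(370,290),.054,(367,291))): print(n,g(*r,z),g(*m,.008))
E
```

```text
L [ 596.4 -220. ] [ 596.6 -223.6]
M [621.9 185.6] [622.2 189.7]
S [ 468.6 -101.1] [ 469.3 -102.2]
```

Each mug is within about 4 mm of its mat's centre, so I'll hand the job in.

```bash
python3 -c "
from cell import env; print(env.finish_job())"
```

```text
the job is handed in; nothing more can be done
None
```

All three mugs stand upright on their matching mats, each within about 4 mm of the middle by the last top-camera picture; the beakers and jar were left where they stood, and the job is handed in at about 23 s of robot time.

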